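# Find the hidden catch of the child-safe drawer and get the peeler out

## Task

The peeler is locked away in the child-safe drawer box, whose catch is hidden in a recess somewhere along the slot behind the rear rail: feel along the slot until the fingertips drop in, and press the catch so that the drawer springs out. Lay the peeler flat on the chopping board without dropping it, then push the drawer shut until it latches. Leave the beaker and the salt shaker where they stand.

Things in the scene. Friction and masses are not known exactly. Their poses are not given: they have to be found in the camera images.
- safe_box: child-safe drawer box of light wood on rubber feet, 250 mm wide (y), 192 mm deep (x from -90 at the drawer front to +102 at the back), top at z = 74 mm; fixed. Origin on the worktop, x to its back, z up; the drawer comes out along -x. Along the back of its top runs a black slot, between a raised rail in front (x 49 to 60, top z = 84 mm) and the back wall (top z = 70 mm)
- slot_end_a (a point): the +y end of the slot, on its floor, in the middle of its width (box frame x 76, y +112, z 46 mm). The slot is 32 mm wide (x 60 to 92) and 225 long; its floor, rigid and level at z = 46 mm, is four black inserts of 56 mm, middles at y = -84, -28, +28, +84. Three are plain; one, not told and different each time, is an open recess 50 mm long and as wide as the slot
- slot_end_b (a point): the -y end of the slot, on its floor, in the middle of its width (box frame x 76, y -112, z 46 mm)
- catch (a joint): the catch, a black plate 30 x 48 mm, the bottom of the recess, 14 mm below the slot floor (z = 32 mm): 0 at rest, 0.011 m fully pressed down. Sprung: about 1.5 N starts it, 4 N presses it home; the drawer is freed by 0.008 m. It rises again when let go
- drawer (a joint): how far the drawer is out: about 0 latched, 0.100 m fully out (its stop). A spring of 1 to 2 N drives it out within a second when the catch is pressed, and holds it out. To shut it, push it home to its stop at -0.004 m: the last 15 mm take up to about 10 N as its hook rides over the catch; let go, it settles back to about 0, latched
- drawer_front (a point): middle of the drawer front's outer face, z = 34 mm; moves with the drawer. The front is a plain handle-less board 248 mm wide, 14 thick, z from 8 to 61 mm. Inside, the drawer is 110 mm (x) by 210 (y), floor at z = 20 mm, side walls up to z = 53 mm; fully out, 100 of the 110 mm are clear of the box's top
- peeler: the vegetable peeler, blue handle and metal head, 170 x 24 x 17 mm, 80 g, lying in the drawer about crosswise (along the box's y). Origin in the middle of its underside, x along its length, z up
- chopping_board: wooden chopping board, 210 (x) x 300 (y) x 22 mm, lying on the worktop with its long side about along the world's x. Origin in the middle of its underside; top at z = 22 mm. Close to its right edge stands the tap, fixed, 0.36 m high, its swan neck reaching out to the right over the sink
- beaker: clear beaker, 84 mm across, 93 mm high, standing at the back; origin in the middle of its foot; not to be disturbed
- salt_shaker: salt shaker, 44 mm across, 90 mm high, standing at the back; origin in the middle of its foot; not to be disturbed

How it is judged:
On the way, in this order (a step that is already met when the one before it is completed fails the run):
1. the catch is pressed down in its recess (value of joint catch above 0.006 m).
2. the drawer has come out (value of joint drawer above 0.08 m), for 0.2 s.
3. the peeler lies on the chopping board, let go (contact force between peeler and chopping_board above 0.2 N and contact force between peeler and the fingers below 0.05 N and angle between peeler's own x axis and vertical between 1.47 and 1.67 rad and linear speed of peeler below 0.03 m/s), for 0.2 s.
At the end, for the whole second after the job is handed in: The drawer is shut and latched (joint under 6 mm, the catch risen to within 3 mm), and the peeler rests on the chopping board, flat to within 0.1 rad, its middle over the board, let go and still (value of joint drawer below 0.006 m and value of joint catch below 0.003 m and contact force between peeler and chopping_board above 0.2 N and x of peeler in the frame of chopping_board between -0.1 and 0.1 m and y of peeler in the frame of chopping_board between -0.145 and 0.145 m and angle between peeler's own x axis and vertical between 1.47 and 1.67 rad and linear speed of peeler below 0.03 m/s); the robot touches nothing.
It fails at once if the peeler is let go more than about 4 cm above the board (height (world z) of peeler above 0.065 m and contact force between peeler and the fingers below 0.02 N).
It fails at once if the beaker is moved by more than 30 mm (distance of beaker from where it was at the start of the episode above 0.03 m).
It fails at once if the salt shaker is moved by more than 30 mm (distance of salt_shaker from where it was at the start of the episode above 0.03 m).
It also fails if it takes over 72 s, if anything falls off the work surface, if the arm or the gripper's body presses on something with over 40 N, if the wrist force passes 120 N, or if a joint passes its speed limit or range.

## Robot

A 6-joint arm with a two-finger parallel gripper is mounted at the origin on a cart in front of the work surface, level with it; the furniture and walls round the work are solid. World frame = base frame: x ahead of the robot, y to its left, z up, the work surface at z = 0. Lengths are in m, angles in rad, forces in N, time in s.
With the tool pointing down it reaches from about 0.35 to 0.85 m from the base axis. Payload 8.1 kg.
Tool frame: the origin (TCP) lies on the centre line of the jaws, within the pads' length; the fingertips stand 22 mm ahead of it and the grasp point (between the pads) lies 3 mm ahead of it; z points along the fingers, y is the line along which they close (so a half turn about z gives the same grasp; the last joint's range is limited). The gripper opens to 93 mm and grips with 3 to 60 N. Pads are 15 mm wide; open, the fingers measure 128 mm over their backs; the gripper's body (75 mm by 188 mm) begins 65 mm behind the grasp point.
Start: joints at [-1.433, 0.13, 1.488, -0, 1.523, -0.085], TCP at [0.133, -0.585, 0.241] pointing down, gripper open.
Joint ranges: [-2.96, 2.96], [-0.89, 2.26], [0.02, 2.5], [-1.34, 4.48], [0, 2.73], [-2.66, 2.66]. Speed limits (rad/s): [2.39, 2.39, 2.79, 3.14, 3.14, 3.14].

## Interface

Orientations are given as a rotation vector (axis times angle).
In Python, from plant import robot gives the robot as it stands.
- The arm moves only by the shell command python3 inch.py 'ROWS' [FORCE]. ROWS is a JSON list of rows, 1 to 20 of them, each of 5 numbers: the finger opening in m, then dx, dy, dz in m, then a turn about the tool's z in rad; each row shifts and turns the commanded pose from where the row before left it, along the tool's axes as they then stand; what a row does not reach is not made up. A row lasts 1/10 s, in which the tool goes at most 0.05 m and 0.15 rad, less where a joint would pass 70% of its speed; a pose out of reach is approached as far as the arm can. The fingers move at their own pace and stop on an object; FORCE is the grip in N (left out, the last holds). Time passes only in rows, so rows that do not move let the fingers close. It prints the time, the measured TCP pose, the force, the opening and the grip force at its end.
- robot.read_state(): the state, without advancing time (a new reading comes with each control period).
- robot.read_camera(name): name is "scene" or "top" or "wrist"; returns a dict with "image" (480x640x3 uint8, red, green, blue), "fx", "fy", "cx", "cy" (pixels), "dist" ([k1, k2, p1, p2, k3] as OpenCV has them; the pictures are not rectified), "R" (3x3) and "t" (3): a world point X has camera coordinates R X + t. Camera axes: x right, y down, z forward; pixel columns grow to the right and rows downward; lengths in m; the calibration is good to about 2 mm. A picture is of the moment at which its call begins. There is no depth.
- robot.close_job(): hands the job in; it is judged then, once.
The state is a dict: "t": time; "q": joint angles; "dq": joint speeds; "joint_torque": joint torques, N m; "tool_pos": TCP position; "orientation": TCP orientation; "force": force on the tool from outside, world axes, zero at the start; "wrist_torque": the same for the moment, N m; "opening": finger opening in m; "gripper_force": force on a finger pad.
Only numpy, scipy, OpenCV 4.12 (cv2) and the standard library are available. Lean on these libraries where they do the work, as an engineer would, in place of code of your own. Each camera call takes 0.05 s, during which the arm holds its last target. There are 200 camera calls.

## Working session

There is one attempt and no reset: what is moved stays moved. The work goes in short steps, Python scripts to look and compute and a shell command to move; the robot and the scene stay as the last step left them, time stands still between calls to the robot, and variables do not carry over. Pictures are saved under pics/ and viewed, at most 12 in all, crops included, and the job is handed in when it is done.

```bash
ls; mkdir -p pics; cat > h.py <<'E'
import numpy as np, cv2
from plant import robot
def cam(n):
    c=robot.read_camera(n); c['K']=np.array([[c['fx'],0,c['cx']],[0,c['fy'],c['cy']],[0,0,1.]]); 
    for k in('R','t','dist'): c[k]=np.array(c[k],float)
    return c
def save(c,f): cv2.imwrite('pics/'+f,cv2.cvtColor(np.ascontiguousarray(c['image']),cv2.COLOR_RGB2BGR))
def ray(c,uv):
    p=cv2.undistortPoints(np.array(uv,float).reshape(-1,1,2),c['K'],c['dist'])[:,0]
    d=np.c_[p,np.ones(len(p))]@c['R']; return -c['R'].T@c['t'], d/np.linalg.norm(d,axis=1)[:,None]
def onz(c,uv,z):
    o,d=ray(c,uv); return o+d*((z-o[2])/d[:,2])[:,None]
def tri(c1,u1,c2,u2):
    o1,d1=ray(c1,u1);o2,d2=ray(c2,u2);out=[]
    for a,b in zip(d1,d2):
        s=np.linalg.lstsq(np.c_[a,-b],o2-o1,rcond=None)[0]
        p,q=o1+a*s[0],o2+b*s[1]; out.append(np.r_[(p+q)/2,np.linalg.norm(p-q)])
    return np.array(out)
def proj(c,X): return cv2.projectPoints(np.array(X,float).reshape(-1,1,3),cv2.Rodrigues(c['R'])[0],c['t'],c['K'],c['dist'])[0][:,0]
E
python3 - <<'E'
from h import *
np.set_printoptions(precision=4,suppress=True)
for n in('scene','top','wrist'):
    c=cam(n);save(c,n+'0.png');print(n,-c['R'].T@c['t'],c['R'][2],c['fx'])
print(robot.read_state())
E
```

```text
inch.py
pics
plant.py
scene [-0.092   0.5537  0.6399] [ 0.6459 -0.5061 -0.5715] 457.51264308853087
top [0.4235 0.0803 0.8892] [ 0.1566 -0.0072 -0.9876] 501.74310579749607
wrist [ 0.1955 -0.5698  0.3852] [-0.2319 -0.0518 -0.9714] 381.98708745428036
{'t': 0.15, 'q': array([-1.4334,  0.131 ,  1.489 ,  0.    ,  1.523 , -0.0854]), 'dq': array([-0.0005, -0.0023, -0.0037,  0.0007,  0.0008, -0.0009]), 'joint_torque': array([ -0.    , -56.0478, -49.2336,   0.0768,   0.0306,  -0.0001]), 'tool_pos': array([ 0.1326, -0.5848,  0.2398]), 'orientation': array([-3.1207, -0.3491,  0.0001]), 'force': array([ 0.0736, -0.6637,  0.3632]), 'wrist_torque': array([-0.0564, -0.0368, -0.01  ]), 'gripper_force': 0.0, 'opening': 0.09302717260775609}
```

View pics/scene0.png

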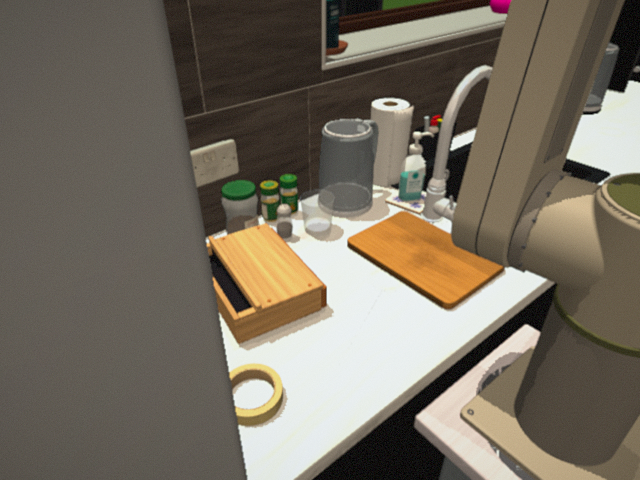

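View pics/top0.png

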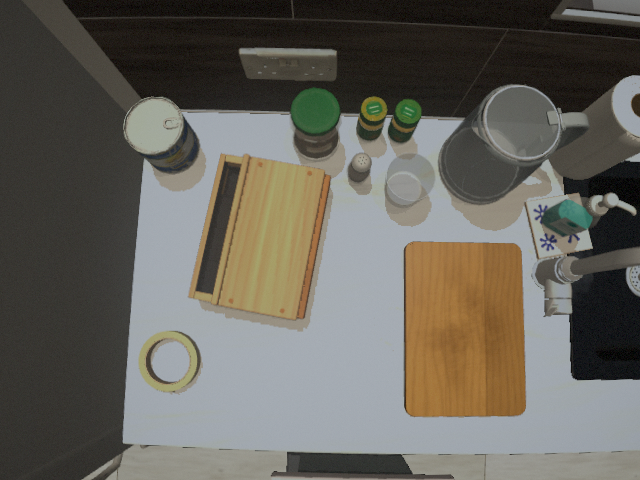

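The scene picture shows the box at (265,280), the board at (425,258), and the shaker and beaker at (285,220) and (318,215). The top picture shows the slot running from (230,163) to (210,293), with the drawer front facing image right at (320,250). The board spans (405..525, 242..416), the shaker is at (360,167) and the beaker at (409,180).

```bash
python3 - <<'E'
import cv2
a=cv2.imread('pics/top0.png')[140:330,180:440]; b=cv2.imread('pics/scene0.png')[200:345,200:350]
a=cv2.resize(a,None,fx=3,fy=3,interpolation=cv2.INTER_CUBIC); cv2.imwrite('pics/topc.png',a)
cv2.imwrite('pics/scenec.png',cv2.resize(b,None,fx=4,fy=4,interpolation=cv2.INTER_CUBIC))
E
```

```text
(no output)
```

View pics/topc.png

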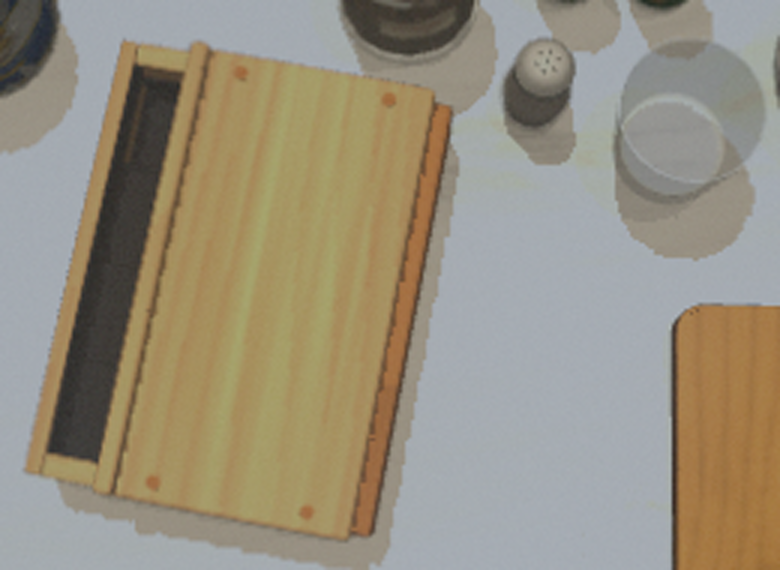

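View pics/scenec.png

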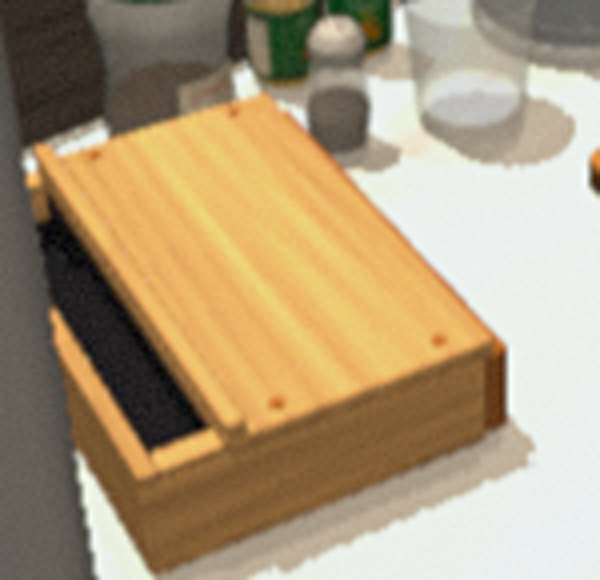

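The crops show four lid screws. In the top crop they are at (240,74), (389,100), (152,483) and (306,512); in the scene crop at (95,156), (234,112), (277,402) and (439,340). The recess can't be told apart visually.

```bash
python3 - <<'E'
from h import *
np.set_printoptions(precision=4,suppress=True)
T=cam('top');S=cam('scene')
tp=lambda l:(np.array(l,float)+.5)/3-.5+[180,140]
sp=lambda l:(np.array(l,float)+.5)/4-.5+[200,200]
a=[(240,74),(389,100),(152,483),(306,512)];b=[(95,156),(234,112),(277,402),(439,340)]
print('screws',tri(T,tp(a),S,sp(b)))
P=onz(T,tp(a),.074);print(P)
lf=onz(T,tp([(433,89),(350,540)]),.074)
rail=onz(T,tp([(95,490),(112,494),(193,43),(210,45)]),.084); 
back=onz(T,tp([(26,472),(124,41)]),.070); print('lidfront',lf,'rail',rail,'back',back,sep='\n')
fr=onz(T,tp([(452,107),(371,535)]),.061);print('front',fr,np.linalg.norm(fr[0]-fr[1]))
uy=(lf[0]-lf[1])+(back[1]-back[0])+(rail[2]-rail[0])+(P[0]-P[2])+(P[1]-P[3]);uy=uy[:2]/np.linalg.norm(uy[:2]);ux=np.array([-uy[1],uy[0]])
ux=-ux if ux[1]<0 else ux
uyb=np.array([-ux[1],ux[0]]) # y = z cross x
for n,X in(('P',P),('lf',lf),('rail',rail),('back',back),('front',fr)): print(n,'x',X[:,:2]@ux,'y',X[:,:2]@uyb)
print('ux',ux,'uyb',uyb)
print('shaker',onz(T,tp([(540,105)]),0.0),'beaker',onz(T,tp([(672,147)]),0.0))
print('board',onz(T,[(405,242),(521,242),(525,415),(405,416)],.022))
print('board sc',onz(S,[(348,242),(404,213),(502,266),(449,303)],.022))
E
```

```text
screws [[0.672  0.1908 0.0759 0.0002]
 [0.6601 0.1072 0.0751 0.0016]
 [0.4434 0.2273 0.0766 0.0018]
 [0.4305 0.1436 0.0763 0.0011]]
[[0.6725 0.191  0.074 ]
 [0.6599 0.1066 0.074 ]
 [0.4429 0.2271 0.074 ]
 [0.4302 0.1434 0.074 ]]
lidfront
[[0.6671 0.0822 0.074 ]
 [0.416  0.1192 0.074 ]]
rail
[[0.4379 0.2557 0.084 ]
 [0.4361 0.2464 0.084 ]
 [0.6867 0.2169 0.084 ]
 [0.6858 0.2073 0.084 ]]
back
[[0.4465 0.2972 0.07  ]
 [0.6915 0.2587 0.07  ]]
front [[0.6607 0.0711 0.061 ]
 [0.419  0.1085 0.061 ]] 0.24460896973279908
P x [0.292  0.2067 0.2924 0.2077] y [-0.6352 -0.6357 -0.4028 -0.4031]
lf x [0.1836 0.1817] y [-0.6465 -0.3928]
rail x [0.3199 0.3105 0.3198 0.3101] y [-0.3935 -0.3931 -0.6453 -0.6459]
back x [0.3622 0.3619] y [-0.3956 -0.6436]
front x [0.1717 0.1715] y [-0.6419 -0.3973]
ux [0.1536 0.9881] uyb [-0.9881  0.1536]
shaker [[0.6812 0.0166 0.    ]] beaker [[ 0.6575 -0.0646  0.    ]]
board [[ 0.5555 -0.0637  0.022 ]
 [ 0.5617 -0.2728  0.022 ]
 [ 0.2617 -0.2749  0.022 ]
 [ 0.259  -0.0668  0.022 ]]
board sc [[ 0.5431 -0.0618  0.022 ]
 [ 0.5461 -0.2599  0.022 ]
 [ 0.2635 -0.2537  0.022 ]
 [ 0.2631 -0.071   0.022 ]]
```

```bash
python3 inch.py '[[0,0.0306,-0.0325,0,0],[0,0.0306,-0.0325,0,0],[0,0.0306,-0.0325,0,0],[0,0.0306,-0.0325,0,0],[0,0.0306,-0.0325,0,0],[0,0.0306,-0.0325,0,0],[0,0.0306,-0.0325,0,0],[0,0.0306,-0.0325,0,0],[0,0.0306,-0.0325,0,0],[0,0.0306,-0.0325,0,0],[0,0,0,0,-0.149],[0,0,0,0,-0.149],[0,0,0,0,-0.149],[0,0,0,0,-0.149],[0,0,0,0,-0.149],[0,0,0,0,-0.149],[0,0,0,0,-0.149],[0,0,0,0,-0.149],[0,0,0,0,0]]' 10
cat >> h.py <<'E'
from scipy.spatial.transform import Rotation as Ro
UX=np.array([.1536,.9881,0]);UY=np.array([-.9881,.1536,0]);O=np.array([.5532,.1776,0])
def box(x,y,z): return O+UX*x+UY*y+[0,0,z]
def go(X):
    s=robot.read_state();R=Ro.from_rotvec(s['orientation']).as_matrix()
    d=R.T@(np.array(X)-s['tool_pos']); p=s['tool_pos']-O
    print('tool delta',d.round(4),'boxpos',np.round([p@UX,p@UY,p[2]],4),'ytool ang',np.degrees(np.arctan2(R[1,1],R[0,1])).round(2),'zt',R[:,2].round(3),'F',np.round(s['force'],2),'op',round(s['opening'],4),'q',s['q'].round(2),'t',s['t'])
E
python3 -c "
from h import *
go(box(.076,-.084,.13))"
```

```text
t: 2.15
tool_pos: [0.3592, -0.2006, 0.2406]
orientation: [2.385, 2.045, -0.0]
force: [-0.3, -0.3, -0.7]
opening: 0.0001
gripper_force: 0.0
tool delta [0.4793 0.218  0.1106] boxpos [-0.4035  0.1336  0.2406] ytool ang -8.8 zt [ 0. -0. -1.] F [-0.28 -0.35 -0.7 ] op 0.0001 q [-0.63 -0.4   1.97 -0.    1.57 -0.48] t 2.15
```

```bash
python3 inch.py '[[0,0.0479,0.005,0,0],[0,0.0479,0.005,0,0],[0,0.0479,0.005,0,0],[0,0.0479,0.005,0,0],[0,0.0479,0.005,0,0],[0,0.0479,0.005,0,0],[0,0.0479,0.005,0,0],[0,0.0479,0.005,0,0],[0,0.0479,0.005,0,0],[0,0.0479,0.005,0,0],[0,0,0,0.04,0],[0,0,0,0.04,0],[0,0,0,0.03,0],[0,0,0,0,0],[0,0,0,0,0]]'
python3 -c "
from h import *
go(box(.076,.084,.075))
c=cam('top');save(c,'top1.png');i=cv2.imread('pics/top1.png')[130:330,170:370];cv2.imwrite('pics/top1c.png',cv2.resize(i,None,fx=3,fy=3))"
```

```text
t: 3.65
tool_pos: [0.4829, 0.2647, 0.1309]
orientation: [-2.39, -2.038, 0.001]
force: [-0.5, 1.0, 0.1]
opening: 0.0006
gripper_force: 0.0
tool delta [ 0.0007 -0.0011  0.0559] boxpos [0.0753 0.0829 0.1309] ytool ang -9.09 zt [-0.001 -0.    -1.   ] F [-0.53  1.03  0.06] op 0.0006 q [0.41 0.08 1.75 0.   1.32 0.57] t 3.65
```

View pics/top1c.png

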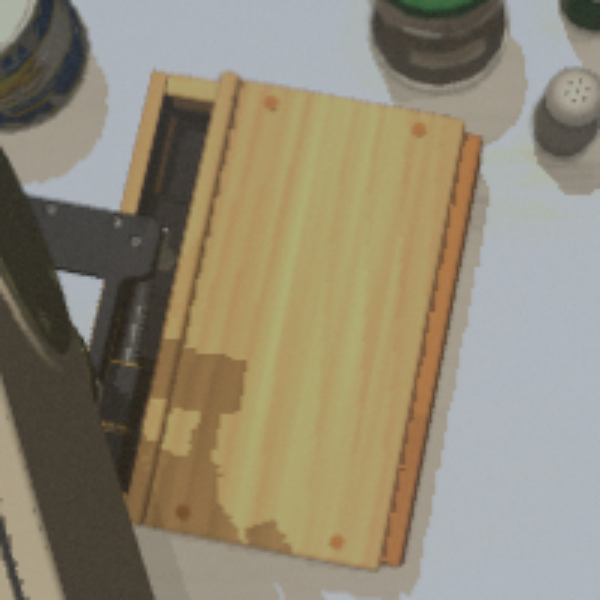

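The gripper hovers over the near part of the slot, around crop (130,330). It looks lined up with the slot. I'll descend and poke the first insert.

```bash
python3 inch.py '[[0,0,0,0.03,0],[0,0,0,0.025,0],[0,0,0,0.004,0],[0,0,0,0.003,0],[0,0,0,0.003,0],[0,0,0,0,0],[0,0,0,0,0]]'
python3 -c "
from h import *
go(box(.076,.028,.075))"
```

```text
t: 4.4
tool_pos: [0.4847, 0.2655, 0.0683]
orientation: [2.387, 2.041, 0.006]
force: [-2.4, -1.6, 6.5]
opening: 0.0004
gripper_force: 3.1
tool delta [-0.0002  0.0532 -0.0066] boxpos [0.0763 0.0812 0.0683] ytool ang -8.95 zt [ 0.003  0.001 -1.   ] F [-2.39 -1.57  6.53] op 0.0004 q [ 0.41  0.15  1.79 -0.    1.19  0.56] t 4.4
```

Contact at tip z = 46 mm means plain floor. Next insert.

```bash
python3 inch.py '[[0,0,0,-0.009,0],[0,0,0.027,0,0],[0,0,0.0262,0,0],[0,0,0,0.005,0],[0,0,0,0.004,0],[0,0,0,0,0],[0,0,0,0,0]]'
python3 -c "
from h import *
go(box(.076,-.028,.075))"
```

```text
t: 5.1
tool_pos: [0.537, 0.2567, 0.0683]
orientation: [2.386, 2.04, 0.005]
force: [2.0, -4.8, 10.4]
opening: 0.0006
gripper_force: 5.4
tool delta [ 0.0004  0.0562 -0.0065] boxpos [0.0757 0.0281 0.0683] ytool ang -8.94 zt [ 0.004  0.    -1.   ] F [ 2.01 -4.84 10.37] op 0.0006 q [ 0.36  0.26  1.67 -0.    1.21  0.52] t 5.1
```

Plain again. Next.

```bash
python3 inch.py '[[0,0,0,-0.009,0],[0,0,0.028,0,0],[0,0,0.0282,0,0],[0,0,0,0.005,0],[0,0,0,0.004,0],[0,0,0,0,0],[0,0,0,0,0]]'
python3 -c "
from h import *
go(box(.076,-.084,.075))"
```

```text
t: 5.8
tool_pos: [0.5918, 0.2479, 0.0683]
orientation: [2.386, 2.04, 0.004]
force: [0.8, -4.6, 13.4]
opening: 0.0005
gripper_force: 6.8
tool delta [ 0.0007  0.0567 -0.0065] boxpos [ 0.0754 -0.0273  0.0683] ytool ang -8.93 zt [ 0.003 -0.    -1.   ] F [ 0.83 -4.61 13.4 ] op 0.0005 q [ 0.32  0.37  1.53 -0.    1.24  0.47] t 5.8
```

```bash
python3 inch.py '[[0,0,0,-0.010,0],[0,0,0.028,0,0],[0,0,0.0285,0,0],[0,0,0,0,0],[0,0,0,0.006,0],[0,0,0,0.006,0],[0,0,0,0.004,0],[0,0,0,0,0],[0,0,0,0,0]]'
python3 -c "
from h import *
go(box(.076,-.084,.043))"
```

```text
t: 6.7
tool_pos: [0.6463, 0.2392, 0.0594]
orientation: [-2.387, -2.042, 0.001]
force: [0.3, -0.0, 0.4]
opening: 0.0005
gripper_force: 0.0
tool delta [0.0008 0.0015 0.0164] boxpos [ 0.0752 -0.0825  0.0594] ytool ang -8.92 zt [-0.001 -0.    -1.   ] F [ 0.27 -0.02  0.45] op 0.0005 q [0.28 0.51 1.37 0.   1.26 0.44] t 6.7
```

Recess found: the tips are below the floor with no contact. Press.

```bash
python3 inch.py '[[0,0,0.0015,0.004,0],[0,0,0,0.005,0],[0,0,0,0.004,0],[0,0,0,0.004,0],[0,0,0,0,0],[0,0,0,0,0],[0,0,0,0,0],[0,0,0,0,0],[0,0,0,0,0],[0,0,0,0,0]]'
python3 -c "
from h import *
go(box(.076,-.084,.043))
c=cam('top');save(c,'top2.png')"
```

```text
t: 7.7
tool_pos: [0.6492, 0.239, 0.0433]
orientation: [2.387, 2.041, 0.002]
force: [1.2, 0.2, 6.0]
opening: 0.0005
gripper_force: 2.6
tool delta [ 0.0006 -0.0014  0.0003] boxpos [ 0.0754 -0.0854  0.0433] ytool ang -8.94 zt [ 0.002  0.001 -1.   ] F [1.2  0.19 6.04] op 0.0005 q [0.28 0.53 1.37 0.   1.24 0.43] t 7.7
```

View pics/top2.png

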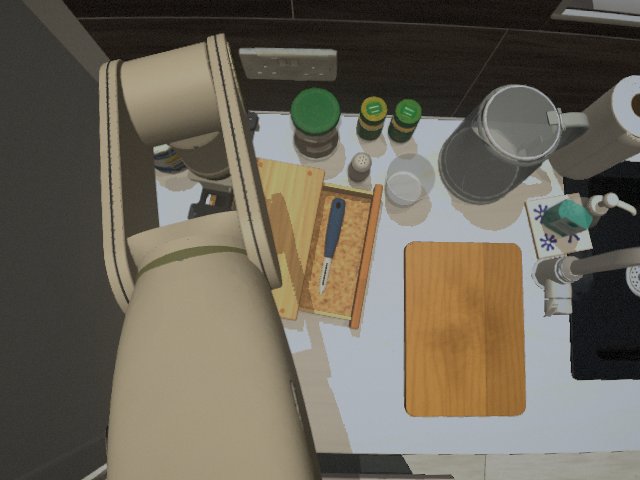

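The drawer is out, with the peeler lying from the handle end (337,200) to the head (322,292). The beaker, with its foot at (404,190), and the shaker look unmoved. Now I'll lift, move over the drawer and turn.

```bash
python3 inch.py '[[0,0,0,-0.03,0],[0,0,0,-0.045,0],[0,0,0,-0.045,0],[0,0,0,-0.045,0],[0.05,-0.041,-0.015,0,0],[0.05,-0.041,-0.015,0,0],[0.05,-0.041,-0.015,0,0],[0.05,-0.041,-0.015,0,0],[0.05,-0.041,-0.015,0,0],[0.05,0,0,0,0.15],[0.05,0,0,0,0.15],[0.05,0,0,0,0.15],[0.05,0,0,0,0.15],[0.05,0,0,0,0.15],[0.05,0,0,0,0.15],[0.05,0,0,0,0.15],[0.05,0,0,0,0.15],[0.05,0,0,0,0.15],[0.05,0,0,0,0.15]]'
python3 inch.py '[[0.05,0,0,0,0.07],[0.05,0,0,0,0],[0.05,0,0,0,0]]'
python3 - <<'E'
from h import *
np.set_printoptions(precision=4,suppress=True)
go(box(-.13,0,.2))
C={}
for n in('scene','wrist','top'):
    c=cam(n);C[n]=c;save(c,n+'3.png')
    h=cv2.cvtColor(np.ascontiguousarray(c['image']),cv2.COLOR_RGB2HSV)
    m=cv2.inRange(h,(105,90,20),(130,255,200)); k,l,s,ce=cv2.connectedComponentsWithStats(m)
    for i in np.argsort(-s[1:,4])[:4]+1: print(n,s[i],ce[i])
w=cv2.imread('pics/wrist3.png');s=cv2.imread('pics/scene3.png')[180:360,190:430]
cv2.imwrite('pics/mix.png',np.vstack([cv2.resize(w,(400,300)),cv2.resize(s,(400,300))]))
E
```

```text
t: 9.65
tool_pos: [0.5418, 0.0479, 0.2068]
orientation: [3.138, -0.144, -0.003]
force: [0.4, -0.3, -0.3]
opening: 0.0497
gripper_force: 0.0
t: 9.95
tool_pos: [0.5421, 0.0479, 0.2071]
orientation: [3.132, -0.24, -0.002]
force: [0.2, -0.1, -0.1]
opening: 0.0498
gripper_force: 0.0
tool delta [-0.0089  0.0001  0.0071] boxpos [-0.1298 -0.0089  0.2071] ytool ang -98.76 zt [-0.001 -0.    -1.   ] F [ 0.16 -0.14 -0.09] op 0.0498 q [-0.01 -0.    1.69 -0.    1.46  1.72] t 9.95
scene [307 258   4   4   7] [308.4286 259.5714]
scene [297 255   6   6   6] [299.5 257.5]
scene [286 240   2   4   4] [286.5 241.5]
scene [299 247   4   4   4] [300.5 248.5]
wrist [293 220  17  16  75] [301.32 227.16]
wrist [292 122  22  17  68] [301.5441 131.3971]
wrist [285 145   9  13  36] [287.8889 151.1667]
wrist [301 172  12  12  34] [307.3235 177.3824]
top [534 205  13   8  27] [540.5556 208.8889]
top [550 236   6   6  18] [552.2778 239.1111]
top [547 244   7   6  17] [549.4706 246.4706]
top [540 234   8   8  17] [544.1176 238.3529]
```

View pics/mix.png

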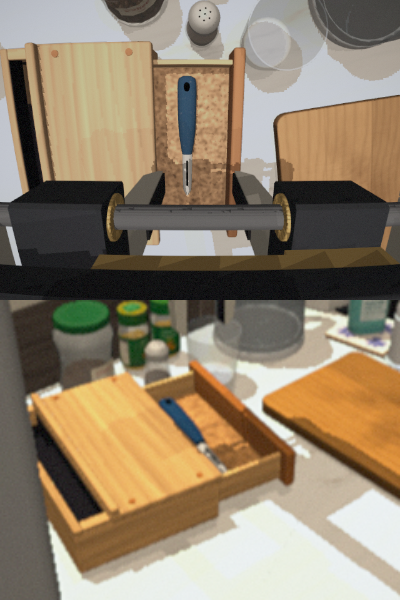

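The wrist picture (upper) shows the handle from mix (187,76) to (187,157) with the head below it. The scene picture (lower) shows the peeler from the handle end (161,400) to the head tip (226,471). Next, measure the handle in all three views.

```bash
python3 - <<'E'
from h import *
np.set_printoptions(precision=4,suppress=True)
T=cam('top');S=cam('scene');W=cam('wrist')
T['image']=cv2.cvtColor(cv2.imread('pics/top2.png'),cv2.COLOR_BGR2RGB)
E={}
roi={'T':(310,185,360,305),'S':(270,230,345,300),'W':(260,100,340,280)}
for n,c in(('T',T),('S',S),('W',W)):
    im=c['image'].astype(int);m=((im[...,2]-im[...,0])>8).astype(np.uint8)
    x0,y0,x1,y1=roi[n];z=np.zeros_like(m);z[y0:y1,x0:x1]=m[y0:y1,x0:x1]
    z=cv2.morphologyEx(z,cv2.MORPH_CLOSE,np.ones((3,3)))
    k,l,s,ce=cv2.connectedComponentsWithStats(z);i=1+np.argmax(s[1:,4])
    p=np.argwhere(l==i)[:,::-1].astype(float);mu=p.mean(0);v=np.linalg.svd(p-mu,full_matrices=False)[2][0]
    if v[1]<0 :v=-v
    t=(p-mu)@v;a,b=mu+v*t.min(),mu+v*t.max();E[n]=np.array([a,b]) ;print(n,s[i],a,b)
W_flip=E['W']
for a,b in(('T','S'),('T','W'),('S','W')):
    r=tri(*[dict(T=T,S=S,W=W)[a]],E[a],dict(T=T,S=S,W=W)[b],E[b]);print(a,b,r)
ee=np.array([(338,199),(321,293)]);q=onz(T,ee,.03);print('ends',q,np.linalg.norm(q[0]-q[1]))
for X in (q.mean(0),*q,*onz(T,E['T'],.03)): print('box',(X-O)@UX,(X-O)@UY)
st=robot.read_state();print(proj(W,[st['tool_pos'],q[0],q[1]]))
E
```

```text
T [325 198  20  59 638] [339.3615 198.2691] [327.8791 256.3714]
S [286 239  26  27 243] [287.2753 238.8594] [310.3107 264.6164]
W [ 285  122   29  126 3122] [298.9577 121.9998] [298.9363 247.0005]
T S [[0.6261 0.0537 0.0386 0.0007]
 [0.5238 0.0697 0.0321 0.0035]]
T W [[0.6295 0.0519 0.0225 0.0034]
 [0.5248 0.0692 0.0289 0.0036]]
S W [[0.6286 0.0506 0.0358 0.0018]
 [0.5245 0.0672 0.0302 0.0005]]
ends [[0.627  0.0561 0.03  ]
 [0.4619 0.0809 0.03  ]] 0.16692531853290085
box -0.1091424134445007 -0.008131553883997373
box -0.10872684871643179 -0.09159044802590864
box -0.10955797817256961 0.07532734025791399
box -0.11084344485713668 -0.09332946814881674
box -0.10966456619154283 0.011333975815188834
[[318.4733 308.6283]
 [291.9467 124.941 ]
 [295.8042 314.5457]]
```

```bash
python3 - <<'E'
from h import *
np.set_printoptions(precision=4,suppress=True)
W=cam('wrist');im=W['image'].astype(int);m=((im[...,2]-im[...,0])>8)
def bx(X): return np.c_[(X-O)@UX,(X-O)@UY]
for r in range(125,250,12):
    c=np.where(m[r,270:330])[0]+270
    b=bx(onz(W,[(c[0]-.5,r),(c[-1]+.5,r)],.029));print(r,c[0],c[-1],b[0],b[1],'mid',b[:,0].mean().round(4),'w',(b[0,0]-b[1,0]).round(4))
w=cv2.imread('pics/wrist3.png')[90:330,220:420];cv2.imwrite('pics/wc.png',cv2.resize(w,None,fx=2.5,fy=2.5,interpolation=cv2.INTER_CUBIC))
E
```

```text
125 288 309 [-0.105  -0.0917] [-0.123  -0.0916] mid -0.114 w 0.018
137 285 313 [-0.1024 -0.0821] [-0.1263 -0.082 ] mid -0.1143 w 0.0239
149 285 313 [-0.1022 -0.0724] [-0.1262 -0.0723] mid -0.1142 w 0.024
161 285 313 [-0.102  -0.0626] [-0.1262 -0.0626] mid -0.1141 w 0.0242
173 285 313 [-0.1018 -0.0527] [-0.1262 -0.0526] mid -0.114 w 0.0243
185 285 312 [-0.1016 -0.0426] [-0.1253 -0.0426] mid -0.1135 w 0.0237
197 286 312 [-0.1023 -0.0325] [-0.1253 -0.0324] mid -0.1138 w 0.023
209 287 311 [-0.1029 -0.0221] [-0.1244 -0.0221] mid -0.1137 w 0.0214
221 288 310 [-0.1036 -0.0117] [-0.1235 -0.0117] mid -0.1135 w 0.0199
233 290 308 [-0.1051 -0.0011] [-0.1217 -0.001 ] mid -0.1134 w 0.0165
245 292 306 [-0.1067  0.0097] [-0.1198  0.0097] mid -0.1133 w 0.0131
```

View pics/wc.png

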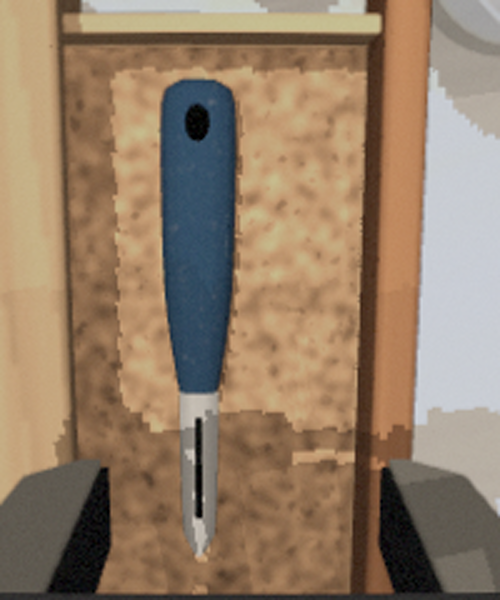

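```bash
python3 inch.py '[[0.036,0.0131,-0.0128,0.02,0],[0.036,0,0,0.04,0],[0.036,0,0,0.037,0],[0.036,0,0,0,0],[0.036,0,0,0,0]]'
python3 -c "
from h import *
go(box(-.117,-.022,.045))
W=cam('wrist');save(W,'w5.png')
g=cv2.cvtColor(W['image'],cv2.COLOR_RGB2GRAY)
L=proj(W,[box(-.077,y,.074) for y in(-.1,-.06)]);print(L)
W3=cv2.imread('pics/wrist3.png')
"
```

```text
t: 10.8
tool_pos: [0.5569, 0.0586, 0.1107]
orientation: [3.132, -0.243, -0.003]
force: [0.1, -0.3, 0.5]
opening: 0.0363
gripper_force: 0.0
tool delta [ 0.0002 -0.0001  0.0657] boxpos [-0.117  -0.0219  0.1107] ytool ang -98.88 zt [-0.002 -0.    -1.   ] F [ 0.13 -0.3   0.45] op 0.0363 q [0.01 0.12 1.74 0.   1.28 1.74] t 10.8
[[230.87976113 117.42926441]
 [234.961255   203.75449758]]
```

View pics/w5.png

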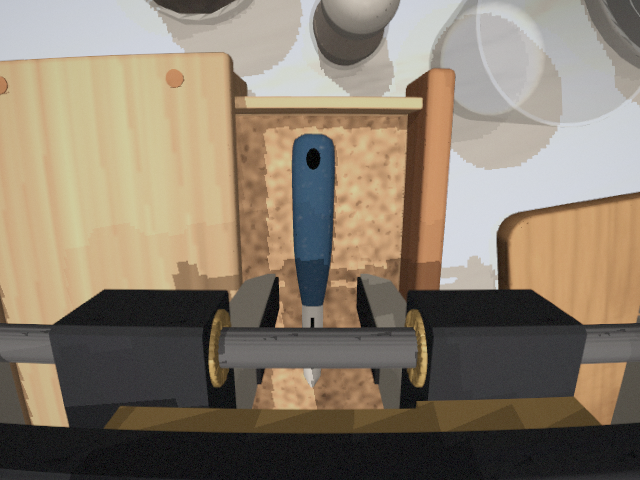

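The picture shows the fingers straddling the peeler (handle x 293 to 333, fingers at x 265 and 375). The lid edge is about 3 px (2 mm) closer than modelled, so I shift 1 mm away from it and descend.

```bash
python3 inch.py '[[0.035,0,0.001,0.02,0],[0.035,0,0,0.02,0],[0.035,0,0,0.008,0],[0.035,0,0,0,0]]'
python3 -c "
from h import *
go(box(-.118,-.022,.045))"
```

```text
t: 11.25
tool_pos: [0.5576, 0.0575, 0.0634]
orientation: [-3.132, 0.244, -0.001]
force: [-0.7, -0.4, -0.2]
opening: 0.0348
gripper_force: 0.0
tool delta [-0.0008  0.      0.0184] boxpos [-0.1179 -0.0228  0.0634] ytool ang -98.89 zt [ 0.  0. -1.] F [-0.73 -0.42 -0.18] op 0.0348 q [ 0.01  0.18  1.77 -0.    1.19  1.74] t 11.25
```

No contact. Continue down, then close.

```bash
python3 inch.py '[[0.035,0,0,0.009,0],[0.035,0,0,0.009,0],[0.035,0,0,0,0],[0.02,0,0,0,0],[0.01,0,0,0,0],[0,0,0,0,0],[0,0,0,0,0],[0,0,0,0,0],[0,0,0,0,0]]' 25
python3 -c "
from h import *
go(box(-.118,-.022,.2))"
```

```text
t: 12.15
tool_pos: [0.5574, 0.0576, 0.0448]
orientation: [3.132, -0.243, 0.001]
force: [-0.8, 0.7, -0.0]
opening: 0.0251
gripper_force: 24.9
tool delta [-0.0005  0.     -0.1552] boxpos [-0.118  -0.0226  0.0448] ytool ang -98.89 zt [ 0. -0. -1.] F [-0.76  0.71 -0.04] op 0.0251 q [ 0.01  0.21  1.78 -0.    1.16  1.74] t 12.15
```

```bash
python3 inch.py '[[0,0,0,-0.02,0],[0,0,0,-0.03,0],[0,0,0,-0.035,0],[0,0,0,-0.03,0],[0,0,0,0,0],[0,-0.0205,0.0383,0,0],[0,-0.0205,0.0383,0,0],[0,-0.0205,0.0383,0,0],[0,-0.0205,0.0383,0,0],[0,-0.0205,0.0383,0,0],[0,-0.0205,0.0383,0,0],[0,0,0,0,0],[0,0,0,0,0]]'
python3 - <<'E'
from h import *
go([.40,-.15,.08])
W=cam('wrist');T=cam('top');save(T,'t6.png');save(W,'w6.png');S=cam('scene');save(S,'s6.png')
w=cv2.resize(cv2.imread('pics/w6.png'),(400,300));s=cv2.resize(cv2.imread('pics/s6.png')[150:390,180:500],(400,300))
cv2.imwrite('pics/m6.png',np.vstack([w,s]))
E
```

```text
t: 13.45
tool_pos: [0.3994, -0.151, 0.1589]
orientation: [-3.131, 0.248, 0.001]
force: [0.3, 1.0, -1.6]
opening: 0.0245
gripper_force: 24.9
tool delta [ 0.0005 -0.001   0.0789] boxpos [-0.3483  0.1015  0.1589] ytool ang -99.06 zt [-0.     0.001 -1.   ] F [ 0.25  0.96 -1.63] op 0.0245 q [-0.48 -0.3   2.05  0.    1.4   1.25] t 13.45
```

View pics/m6.png

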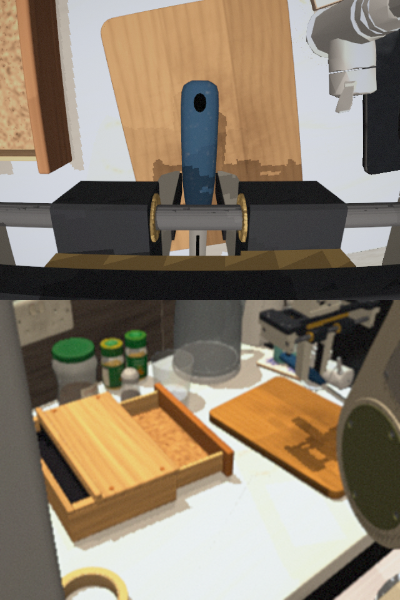

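The peeler is held level over the board (wrist view: handle at x about 200, y 80 to 210 in the mix). Check the board height from two views, then lower.

```bash
python3 - <<'E'
from h import *
T=cam('top');S=cam('scene')
def lines(f,roi):
    im=cv2.imread(f);h=cv2.cvtColor(im,cv2.COLOR_BGR2HSV);m=cv2.inRange(h,(5,110,90),(25,255,255));z=np.zeros_like(m);x0,y0,x1,y1=roi;z[y0:y1,x0:x1]=m[y0:y1,x0:x1]
    c=max(cv2.findContours(z,cv2.RETR_EXTERNAL,cv2.CHAIN_APPROX_NONE)[0],key=cv2.contourArea);print(f,cv2.contourArea(c))
    return c[:,0]
t=lines('pics/top0.png',(395,230,535,425));s=lines('pics/scene0.png',(340,205,510,310))
q=cv2.minAreaRect(t);print(q,cv2.boxPoints(q))
print('top x min edge at rows',[t[t[:,1]==r][:,0].min() for r in(270,330,390)])
# height: left-long-edge point in top => plane; far-left corner extreme pts
a=np.array([t[np.argmin(t@[1,1])],t[np.argmax(t@[1,-1])]]);b=np.array([s[np.argmin(s[:,0])],s[np.argmin(s[:,1])]])
print(a,b,tri(T,a,S,b).round(4))
E
python3 inch.py '[[0,0,0,0.03,0],[0,0,0,0.03,0],[0,0,0,0.03,0],[0,0,0,0.012,0],[0,0,0,0,0],[0,0,0,0,0]]'
```

```text
pics/top0.png 20116.5
pics/scene0.png 7058.5
((465.0, 328.5), (173.0, 120.0), 90.0) [[405. 242.]
 [525. 242.]
 [525. 415.]
 [405. 415.]]
top x min edge at rows [np.int32(405), np.int32(405), np.int32(406)]
[[409 243]
 [519 248]] [[348 239]
 [399 212]] [[ 0.5538 -0.0713  0.0207  0.0008]
 [ 0.5562 -0.2639  0.0197  0.0151]]
t: 14.3
tool_pos: [0.4009, -0.1504, 0.0586]
orientation: [3.132, -0.242, 0.001]
force: [0.9, -0.1, -0.8]
opening: 0.0244
gripper_force: 24.9
```

Board top measures about 0.021 m, which agrees with the stated 22 mm. Lower gently until contact.

```bash
python3 inch.py '[[0,0,0,0.004,0],[0,0,0,0.004,0],[0,0,0,0.002,0],[0,0,0,0.002,0],[0,0,0,0,0],[0,0,0,0,0]]'
```

```text
t: 14.9
tool_pos: [0.4004, -0.1506, 0.0468]
orientation: [3.132, -0.244, 0.0]
force: [-6.1, 2.4, 12.7]
opening: 0.0248
gripper_force: 24.9
```

```bash
python3 inch.py '[[0,0,0,-0.001,0],[0.03,0,0,0,0],[0.04,0,0,0,0],[0.05,0,0,0,0],[0.05,0,0,0,0],[0.05,0,0,0,0],[0.05,0,0,-0.02,0],[0.05,0,0,-0.04,0],[0.05,0,0,-0.04,0],[0.05,0,0,-0.04,0],[0.05,0,0,0,0]]'
python3 - <<'E'
from h import *
np.set_printoptions(precision=4,suppress=True)
go([.4,-.15,.2])
W=cam('wrist');T=cam('top');S=cam('scene')
save(W,'w7.png');save(S,'s7.png');save(T,'t7.png')
w=cv2.resize(cv2.imread('pics/w7.png'),(400,300));s=cv2.resize(cv2.imread('pics/t7.png'),(400,300))
cv2.imwrite('pics/m7.png',np.vstack([w,s]))
im=T['image'].astype(int);m=((im[...,2]-im[...,0])>8);m[:, :400]=0;m[:240]=0;m[:,525:]=0;p=np.argwhere(m)
print(len(p),p.mean(0) if len(p) else 0)
E
```

```text
t: 16.0
tool_pos: [0.4033, -0.1521, 0.1931]
orientation: [3.128, -0.243, 0.015]
force: [-0.1, -0.3, -0.1]
opening: 0.0502
gripper_force: 0.0
tool delta [-0.0035 -0.0015 -0.007 ] boxpos [-0.3487  0.0974  0.1931] ytool ang -98.89 zt [ 0.009 -0.005 -1.   ] F [-0.13 -0.29 -0.07] op 0.0502 q [-0.48 -0.33  2.01  0.    1.46  1.25] t 16.0
2302 [378.3019 436.6429]
```

View pics/m7.png

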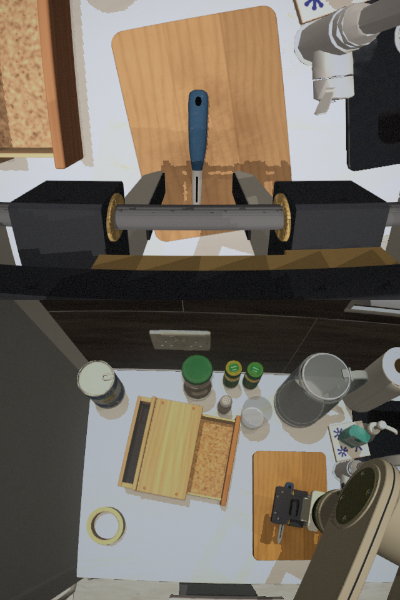

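The peeler lies flat on the board (handle at mix (198,95–165), head below it). Beaker and shaker are unchanged. Now go in front of the drawer and turn for the push.

```bash
python3 inch.py '[[0,0.0244,-0.0317,0,0],[0,0.0244,-0.0317,0,0],[0,0.0244,-0.0317,0,0],[0,0.0244,-0.0317,0,0],[0,0,0,0,-0.15],[0,0,0,0,-0.15],[0,0,0,0,-0.15],[0,0,0,0,-0.15],[0,0,0,0,-0.15],[0,0,0,0,-0.15],[0,0,0,0,-0.15],[0,0,0,0,-0.15],[0,0,0,0,-0.15],[0,0,0,0,-0.15],[0,0,0,0,-0.07],[0,0,0,0,0]]' 20
python3 -c "
from h import *
go(box(-.222,0,.052))"
```

```text
t: 17.75
tool_pos: [0.515, -0.04, 0.1843]
orientation: [-2.384, -2.041, 0.004]
force: [0.3, 0.2, -0.8]
opening: 0.0006
gripper_force: 0.0
tool delta [-0.0011  0.0049  0.1323] boxpos [-0.2209  0.0044  0.1843] ytool ang -8.88 zt [-0.004  0.001 -1.   ] F [ 0.29  0.23 -0.81] op 0.0006 q [-0.18 -0.06  1.79 -0.    1.42 -0.02] t 17.75
```

```bash
python3 inch.py '[[0,-0.001,0.005,0.03,0],[0,0,0,0.04,0],[0,0,0,0.04,0],[0,0,0,0.022,0],[0,0,0,0,0],[0,0.01,0,0,0],[0,0.01,0,0,0],[0,0.012,0,0,0],[0,0.012,0,0,0],[0,0.012,0,0,0],[0,0.012,0,0,0],[0,0.012,0,0,0],[0,0.012,0,0,0],[0,0.01,0,0,0],[0,0,0,0,0]]'
python3 -c "
from h import *
go(box(-.0935,0,.052))"
```

```text
t: 19.25
tool_pos: [0.5366, 0.0603, 0.0544]
orientation: [-2.386, -2.043, 0.0]
force: [0.3, -2.5, 1.3]
opening: 0.0002
gripper_force: 1.3
tool delta [ 0.025  -0.0017  0.0024] boxpos [-0.1184 -0.0017  0.0544] ytool ang -8.86 zt [-0.001  0.001 -1.   ] F [ 0.31 -2.51  1.27] op 0.0002 q [0.02 0.14 1.83 0.   1.17 0.17] t 19.25
```

Spring force is 2.5 N, so it is pushing properly. Push home.

```bash
python3 inch.py '[[0,0.008,0,0,0],[0,0.006,0,0,0],[0,0.005,0,0,0],[0,0.004,0,0,0],[0,0.003,0,0,0],[0,0,0,0,0],[0,0,0,0,0]]'
python3 -c "
from h import *
go(box(-.0935,0,.052))"
```

```text
t: 19.95
tool_pos: [0.5405, 0.0846, 0.0543]
orientation: [-2.387, -2.041, 0.001]
force: [-2.5, -1.8, -1.3]
opening: 0.0004
gripper_force: 0.9
tool delta [ 0.0004 -0.0017  0.0023] boxpos [-0.0939 -0.0017  0.0543] ytool ang -8.93 zt [-0.001  0.    -1.   ] F [-2.48 -1.77 -1.25] op 0.0004 q [0.06 0.16 1.81 0.   1.17 0.22] t 19.95
```

```bash
python3 inch.py '[[0,0.002,0,0,0],[0,0.002,0,0,0],[0,0,0,0,0],[0,0,0,0,0]]'
python3 -c "
from h import *
go(box(-.0935,0,.052))"
```

```text
t: 20.35
tool_pos: [0.5408, 0.0863, 0.0543]
orientation: [2.387, 2.04, -0.006]
force: [-3.6, -12.2, 1.9]
opening: 0.0003
gripper_force: 6.6
tool delta [-0.0013 -0.0017  0.0023] boxpos [-0.0921 -0.0017  0.0543] ytool ang -8.96 zt [-0.002 -0.003 -1.   ] F [ -3.63 -12.23   1.92] op 0.0003 q [ 0.07  0.16  1.81 -0.    1.17  0.22] t 20.35
```

```bash
python3 inch.py '[[0,0.002,0,0,0],[0,0.002,0,0,0],[0,0,0,0,0],[0,0,0,0,0]]'
python3 -c "
from h import *
go(box(-.0935,0,.052))"
```

```text
t: 20.75
tool_pos: [0.5409, 0.0869, 0.0543]
orientation: [2.386, 2.038, -0.013]
force: [-8.7, -28.9, 7.9]
opening: 0.0004
gripper_force: 15.1
tool delta [-0.002  -0.0017  0.0024] boxpos [-0.0915 -0.0017  0.0543] ytool ang -8.99 zt [-0.004 -0.009 -1.   ] F [ -8.71 -28.87   7.86] op 0.0004 q [ 0.07  0.17  1.8  -0.01  1.18  0.23] t 20.75
```

At the stop: 29 N with almost no motion. Back off slowly, lift and check.

```bash
python3 inch.py '[[0,-0.008,0,0,0],[0,-0.01,0,0,0],[0,-0.03,0,0,0],[0,-0.04,0,0,0],[0,0,0,-0.04,0],[0,0,0,-0.04,0],[0,0,0,-0.04,0],[0,0,0,-0.03,0],[0,0,0,0,0],[0,0,0,0,0]]'
python3 - <<'E'
from h import *
go(box(-.2,0,.2))
T=cam('top');W=cam('wrist');save(T,'t8.png');save(W,'w8.png')
w=cv2.resize(cv2.imread('pics/w8.png'),(400,300));s=cv2.resize(cv2.imread('pics/t8.png'),(400,300))
cv2.imwrite('pics/m8.png',np.vstack([w,s]))
a=cv2.imread('pics/top0.png').astype(int);b=cv2.imread('pics/t8.png').astype(int)
d=np.abs(a-b).sum(2);print('beaker',d[150:210,384:436].mean(),'shaker',d[150:185,345:375].mean(),'front',d[180:300,300:345].mean())
E
```

```text
t: 21.75
tool_pos: [0.5292, 0.0055, 0.2055]
orientation: [2.387, 2.041, 0.003]
force: [0.4, 0.9, -0.1]
opening: 0.0007
gripper_force: 0.0
tool delta [-0.0263 -0.0026  0.0054] boxpos [-0.1737 -0.0027  0.2055] ytool ang -8.93 zt [ 0.003  0.    -1.   ] F [ 0.4   0.87 -0.11] op 0.0007 q [-0.09 -0.04  1.73  0.    1.45  0.07] t 21.75
beaker 54.62179487179487 shaker 125.69619047619048 front 40.2012962962963
```

View pics/m8.png

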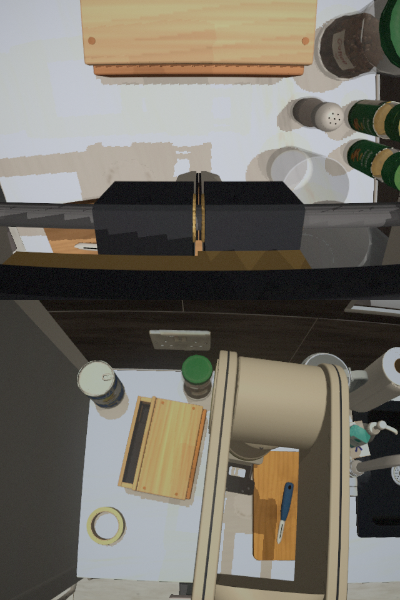

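The wrist view shows the drawer front flush under the lid edge (mix y about 72), with shaker and beaker standing; the top view shows the peeler on the board. A last numerical check of the front, then hand in.

```bash
python3 - <<'E'
from h import *
W=cam('wrist');X=onz(W,[(152,122),(483,121)],.061);x=((X-O)@UX);print('front x',x, 'expect about -0.089')
if abs(x.mean()+.089)<.008: print(robot.close_job())
E
```

```text
front x [-0.08890407 -0.0887492 ] expect about -0.089
the job is handed in; nothing more can be done
None
```

The job is handed in: I pressed the catch in the far (-y) recess, the peeler lies flat on the chopping board, the drawer is pushed shut (front measured at its latched position), and the beaker and salt shaker look to be standing where they were.

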